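Sort the stripped fans' knobs and bearing

ROBOT

A 6-joint arm with a two-finger parallel gripper is mounted at the origin on the work surface. World frame = base frame: x ahead of the robot, y to its left, z up, the work surface at z = 0. Lengths are in m, angles in rad, forces in N, time in s.
With the tool pointing down it reaches from about 0.325 to 0.85 m from the base axis. Payload 15.5 kg.
Tool frame: the origin (TCP) lies midway between the tips of the shut fingers; the grasp point (between the pads) lies 19 mm behind it; z points along the fingers, y is the line along which they close (so a half turn about z gives the same grasp; the last joint's range is limited). The gripper opens to 91 mm and grips with 3 to 60 N. Pads are 32 mm wide; open, the fingers measure 118 mm over their backs; the gripper's body (76 mm by 178 mm) begins 60 mm behind the grasp point.
Start: joints at [-1.226, 0.494, 1.345, -0, 1.302, -0.096], TCP at [0.267, -0.565, 0.214] pointing down, gripper open.
Joint ranges: [-2.91, 2.91], [-0.82, 2.16], [0.22, 2.67], [-1.22, 4.37], [0.12, 2.79], [-3.08, 3.08]. Speed limits (rad/s): [1.89, 1.89, 2.57, 3.01, 3.01, 3.01].

INTERFACE

Orientations are given as a unit quaternion [x, y, z, w].
In Python, from bench import r gives the robot as it stands.
- The arm moves only by the tool carry_out, never from a script. Its argument "commands" is a list of rows, each a list of 7 numbers: the opening, from 0 (shut) to 1 (fully open), then the shift along the tool's x, y, z each as a share of 0.04 m, from -1 to 1, then the turn, a rotation vector about the tool's x, y, z each as a share of 90 degrees, from -1 to 1. A call has 1 to 10 rows; each row shifts and turns the commanded pose from where the row before left it, along the tool's axes as they then stand; what a row does not reach is not made up. A row lasts 1/10 s, in which the tool goes at most 50 mm and 8.59 degrees, less where a joint would pass 70% of its speed; a pose out of reach is approached as far as the arm can. A call with a number of a shift or a turn outside -1 to 1 is refused whole. A call with a gripper value outside its range is refused whole. The fingers move at their own pace and stop on an object; "squeeze" is the grip in N (left out, the last holds). Time passes only in rows, so rows that do not move let the fingers close. It gives the time, the measured TCP pose, the force, the opening and the grip force at its end, in the units of the state.
- r.state(): the state, without advancing time (a new reading comes with each control period).
- r.read_camera(name): name is "scene" or "side" or "wrist"; returns a dict with "image" (480x640x3 uint8, red, green, blue), "range_z" (480x640 float32, m along the optical axis (not along the pixel's ray), 0 where there is no reading), "fx", "fy", "cx", "cy" (pixels), "R" (3x3) and "t" (3): a world point X has camera coordinates R X + t; the wrist camera has in their place "T_tool_cam" (4x4, takes a point from camera to tool coordinates, whose origin is the TCP and whose axes are the flange's). Camera axes: x right, y down, z forward; pixel columns grow to the right and rows downward; lengths in m; the calibration is good to about 2 mm. A picture is of the moment at which its call begins: read the wrist's pose just before it.
- r.job_done(): hands the job in; it is judged then, once.
The state is a dict: "clock": time; "joint_positions": joint angles; "joint_velocities": joint speeds; "tau": joint torques, N m; "tool_pos": TCP position; "tcp_rot": TCP orientation; "contact_force": force on the tool from outside, world axes, zero at the start; "moment": the same for the moment, N m; "width": finger opening in m; "grasp_force": force on a finger pad.
Only numpy, scipy, OpenCV 4.12 (cv2) and the standard library are available. Lean on these libraries where they do the work, as an engineer would, in place of code of your own. Each camera call takes 0.05 s, during which the arm holds its last target. There are 200 camera calls.

TASK

Three fans have been stripped, and the white motor shroud of each lies upturned as the tray for that fan's parts: put each of the three black knobs into the shroud of its own fan, going by size (largest knob in the largest shroud, middle in the middle one, smallest in the smallest), and the steel ball bearing into the magnetic parts dish. Set each one down gently, flat on the floor of its shroud or dish with the knobs face up, never dropping or throwing them. Do not shove the shrouds or the dish about, and leave the black rubber foot and the yellow hex key holder where they lie.

Things in the scene. Friction and masses are not known exactly. Their poses are not given: they have to be found in the camera images.
- knob_large: Largest of three black plastic fan knobs: a plain fluted round cylinder 55 mm across and 24 mm high, flat top with a white pointer line, about 45 g. Lies face up on the table at the start. Origin: centre of its underside, z up out of its face.
- knob_medium: Middle-sized black plastic fan knob, round: a skirt 42 mm across and 5 mm high, above it a fluted grip 34 mm across up to a height of 26 mm, white pointer line on top, about 28 g. Lies face up on the table. Origin: centre of its underside, z up out of its face.
- knob_small: Smallest black plastic fan knob: a round cylinder 28 mm across and 24 mm high with a domed fluted edge and a short white pointer line on top, about 15 g. Lies face up on the table. Origin: centre of its underside, z up out of its face.
- bearing: Steel ball bearing, lying flat: a disc 35 mm across and 11 mm high with a dark 15 mm bore, about 45 g (both faces are alike). Origin: centre of its underside.
- shroud_large: Largest shroud. Upturned motor shroud of a fan: a round white plastic bowl, open at the top, loose on the table, narrow grey vent slots in floor and dark ones round the side, 3 mm wall, flaring from the floor to the rim. 160 mm across the rim, 118 mm across the flat floor, 55 mm high, 240 g. Origin: centre of its underside; its inner floor is 4 mm above the origin.
- shroud_medium: Middle-sized shroud. Upturned motor shroud of a fan: a round white plastic bowl, open at the top, loose on the table, narrow grey vent slots in floor and dark ones round the side, 3 mm wall, flaring from the floor to the rim. 132 mm across the rim, 98 mm across the flat floor, 48 mm high, 180 g. Origin: centre of its underside; its inner floor is 4 mm above the origin.
- shroud_small: Smallest shroud. Upturned motor shroud of a fan: a round white plastic bowl, open at the top, loose on the table, narrow grey vent slots in floor and dark ones round the side, 3 mm wall, flaring from the floor to the rim. 106 mm across the rim, 86 mm across the flat floor, 42 mm high, 130 g. Origin: centre of its underside; its inner floor is 4 mm above the origin.
- dish: Magnetic steel parts dish, empty: a round bare-steel bowl 120 mm across the rim, 94 mm across the flat floor, 2.5 mm wall, standing on a black magnet base; 32 mm high in all, 260 g, loose on the table. Its weak pull is not felt at the gripper. Origin: centre of its underside; its inner floor is 13 mm above the origin.
- rubber_foot: Bystander among the knobs: a round black rubber foot of a fan, 40 mm across its base, 32 mm across its top, 13 mm high, with a steel washer and a screw hole in the middle and no pointer line; not a knob. Origin: centre of its underside.
- hex_holder: Bystander: yellow plastic hex key holder with seven steel keys lying across it, 75 mm long (its y) and 30 mm wide, with the keys up to 70 mm (its x), 22 mm high. Origin: centre of its underside.

How it is judged:
By the outcome, as a careful person would: the job done as asked, in the order asked, and still so for the second after the job is handed in, with the robot touching nothing.
It also fails if it takes over 96 s, if anything falls off the work surface, if the arm or the gripper's body presses on something with over 40 N, if the wrist force passes 120 N, or if a joint passes its speed limit or range.

## Working session

There is one attempt and no reset: what is moved stays moved. The work goes in short steps, Python scripts to look and compute and a tool call to move; the robot and the scene stay as the last step left them, time stands still between calls to the robot, and variables do not carry over. Pictures are saved under pics/ and viewed, at most 14 in all, crops included, and the job is handed in when it is done.

Besides the shell and the picture viewer there is one more tool, called after ">>>" by a JSON object that holds its "method" and its "body". carry_out: Moves the arm, as the interface text tells. Its arguments: {"type":"object","properties":{"commands":{"type":"array","items":{"type":"array","items":{"type":"number","minimum":-1,"maximum":1}}},"squeeze":{"type":"number"}},"required":["commands"]}

```bash
mkdir -p pics; ls; python3 - <<'E'
from bench import r
import cv2,numpy as np
s=r.state();print(s)
for n in("scene","side"):
    c=r.read_camera(n);cv2.imwrite(f"pics/{n}0.png",c["image"][:,:,::-1]);np.savez(f"{n}0.npz",**c)
    print(n,c["fx"],c["fy"],c["cx"],c["cy"],(-c["R"].T@c["t"]).round(3),c["R"].round(3).tolist(),(c["range_z"]>0).mean())
E
```

```text
pics
{'clock': 0.0, 'joint_positions': array([-1.22547456e+00,  4.94206745e-01,  1.34611070e+00,  2.51385722e-05,
        1.30251835e+00, -9.55002782e-02]), 'joint_velocities': array([-0.00016167,  0.00074535, -0.00099861,  0.00101735, -0.00087711,
       -0.00056315]), 'tau': array([ 6.32785504e-04, -8.78832006e+01, -3.81847537e+01,  7.06729316e-02,
        5.33033756e-02, -7.89203864e-05]), 'tool_pos': array([ 0.26655954, -0.56489031,  0.21333054]), 'tcp_rot': array([ 9.75808211e-01,  2.18627422e-01, -6.54162934e-05, -6.18240468e-04]), 'contact_force': array([-0.86070656,  0.22131862, -0.0169392 ]), 'moment': array([-0.01310772,  0.08849246,  0.00252739]), 'grasp_force': 0.0, 'width': 0.09110887275408697}
scene 435.3305953165158 435.3305953165158 317.7172867742468 235.2380834403749 [0.964 0.724 0.565] [[-0.862, 0.507, -0.022], [0.295, 0.465, -0.835], [-0.413, -0.726, -0.55]] 0.99599609375
side 508.67829619599513 508.67829619599513 313.1472519285711 234.45938569683395 [0.305 0.705 0.721] [[-0.936, -0.353, 0.008], [-0.246, 0.635, -0.732], [0.253, -0.687, -0.681]] 0.9959407552083334
```

View pics/scene0.png

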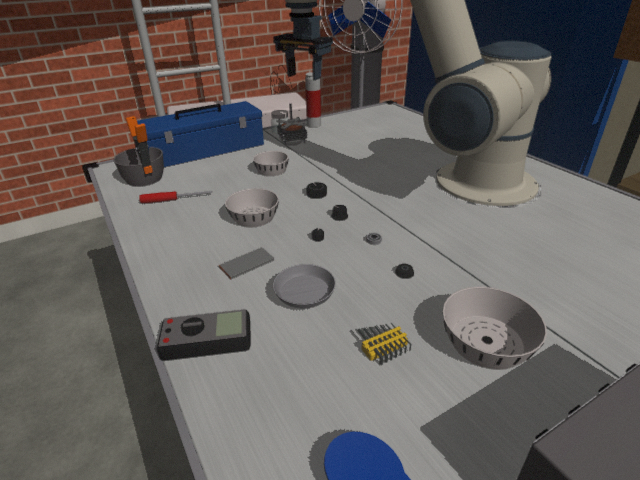

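View pics/side0.png

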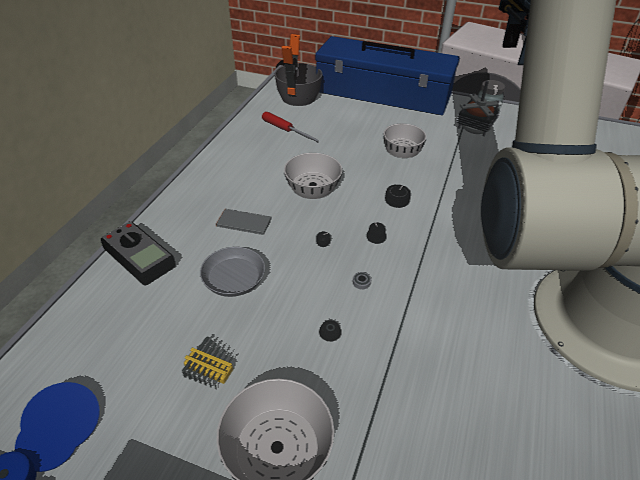

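Scene view: large shroud (490,325), medium (252,205), small (270,162), dish (303,285). Large knob is at (316,190), medium knob (340,213), small knob (318,235), bearing (374,239), rubber foot (404,271), hex holder (380,340). The side view shows the same layout: shrouds (277,430), (313,175), (404,140), dish (235,270), knobs (397,195), (376,232), (323,238), bearing (362,280).

```bash
cat > h.py <<'E'
import numpy as np,cv2
from scipy.optimize import least_squares
def cloud(c,R=None,t=None):
    v,u=np.mgrid[0:480,0:640];z=c["range_z"]
    P=np.dstack([(u-c["cx"])/c["fx"]*z,(v-c["cy"])/c["fy"]*z,z])
    return (P-c["t"])@c["R"]          # R^T (P-t)
def ray(c,uv):
    d=np.array([(uv[0]-c["cx"])/c["fx"],(uv[1]-c["cy"])/c["fy"],1.])@c["R"]
    return -c["R"].T@c["t"],d/np.linalg.norm(d)
def circ(p,r0):
    f=least_squares(lambda q:np.hypot(p[:,0]-q[0],p[:,1]-q[1])-q[2],[*p[:,:2].mean(0),r0],loss="soft_l1",f_scale=.002)
    return f.x
E
python3 - <<'E'
from h import *
seeds=dict(knob_large=((316,190),(397,195)),knob_medium=((340,213),(376,232)),knob_small=((318,235),(323,238)),bearing=((374,239),(362,280)),foot=((404,271),(330,330)),
 sh_large=((490,325),(277,430)),sh_medium=((252,205),(313,175)),sh_small=((270,162),(404,140)),dish=((303,285),(235,270)))
rad=dict(knob_large=.0275,knob_medium=.021,knob_small=.014,bearing=.0175,foot=.02,sh_large=.08,sh_medium=.066,sh_small=.053,dish=.06)
C={n:dict(np.load(n+"0.npz")) for n in("scene","side")}
for o,s in seeds.items():
    uv=[]
    for n,p in zip(C,s):
        W=cloud(C[n]);x=W[p[1],p[0]];R=rad[o]
        m=(np.hypot(W[...,0]-x[0],W[...,1]-x[1])<R*2.0)&(W[...,2]>.006)&(W[...,2]<.09)
        k,l=cv2.connectedComponents(m.astype(np.uint8))
        d=np.hypot(*(np.indices(m.shape)-np.array(p)[::-1,None,None]));d[~m]=1e9
        m=l==l.flat[d.argmin()]
        P=W[m];top=np.percentile(P[:,2],96)
        q=P[P[:,2]>top-.004];f=circ(q,R) if R>.04 else [*((q.max(0)+q.min(0))/2)[:2],np.ptp(q[:,:2],axis=0).mean()/2]
        print(o,n,len(P),"z",top.round(4),"c,r",np.round(f,4))
E
```

```text
knob_large scene 282 z 0.0286 c,r [ 0.4426 -0.1972  0.0276]
knob_large side 446 z 0.0264 c,r [ 0.4371 -0.1957  0.027 ]
knob_medium scene 200 z 0.0295 c,r [ 0.4542 -0.0614  0.0165]
knob_medium side 259 z 0.0278 c,r [ 0.4484 -0.0623  0.0169]
knob_small scene 134 z 0.0266 c,r [ 0.5504 -0.0037  0.0118]
knob_small side 160 z 0.0248 c,r [ 0.5444 -0.0032  0.0116]
bearing scene 142 z 0.0153 c,r [0.4443 0.0682 0.018 ]
bearing side 225 z 0.0132 c,r [0.4404 0.0711 0.0173]
foot scene 194 z 0.0168 c,r [0.4639 0.1988 0.0164]
foot side 293 z 0.0151 c,r [0.4584 0.199  0.0162]
sh_large scene 5021 z 0.0565 c,r [0.4668 0.417  0.0776]
sh_large side 1 z 0.0073 c,r [0.5013 0.4313 0.0446]
sh_medium scene 1575 z 0.0502 c,r [ 0.6369 -0.1764  0.0637]
sh_medium side 2 z 0.0065 c,r [ 0.6444 -0.207   0.0012]
sh_small scene 720 z 0.0452 c,r [ 0.4794 -0.4039  0.0508]
sh_small side 2 z 0.0068 c,r [ 0.4817 -0.4334  0.0015]
dish scene 2152 z 0.034 c,r [0.672  0.1515 0.0578]
dish side 2504 z 0.0316 c,r [0.6669 0.152  0.0577]
```

>>> {"method": "carry_out", "body": {"commands": [[1,0,0,0,0,0,0.0936],[1,0,0,0,0,0,0.0936],[1,0,0,0,0,0,0.0936],[1,0.6,-1,0,0,0,0],[1,0.6,-1,0,0,0,0],[1,0.6,-1,0,0,0,0],[1,0.6,-1,0,0,0,0],[1,0.6,-1,0,0,0,0],[1,0.6,-1,0,0,0,0],[1,0.6,-1,0,0,0,0]], "squeeze": 15}}

```text
clock: 1.1
tool_pos: [0.4353, -0.2835, 0.2138]
tcp_rot: [1.0, -0.0, -0.0, -0.0]
contact_force: [1.0, -0.7, -0.4]
width: 0.091
grasp_force: 0.0
```

>>> {"method": "carry_out", "body": {"commands": [[1,0,-1,-0.5,0,0,0],[1,0,-1,-0.5,0,0,0],[1,0,-0.5,-0.5,0,0,0],[1,0,0,0,0,0,0],[1,0,0,0,0,0,0]]}}

```text
clock: 1.6
tool_pos: [0.4349, -0.1852, 0.274]
tcp_rot: [1.0, 0.0, 0.0, 0.0]
contact_force: [-0.8, 0.3, -1.2]
width: 0.0913
grasp_force: 0.0
```

```bash
cat > w.py <<'E'
from bench import r
from h import *
from scipy.spatial.transform import Rotation as Ro
def wrist(name=None):
    s=r.state();c=r.read_camera("wrist")
    T=np.eye(4);T[:3,:3]=Ro.from_quat(s["tcp_rot"]).as_matrix();T[:3,3]=s["tool_pos"]
    W=np.linalg.inv(T@c["T_tool_cam"]);c["R"]=W[:3,:3];c["t"]=W[:3,3]
    if name: cv2.imwrite(f"pics/{name}.png",c["image"][:,:,::-1]);np.savez(name+".npz",**c)
    return s,c
E
python3 - <<'E'
from w import *
s,c=wrist("w0");print(s["clock"],s["tool_pos"],s["tcp_rot"],s["joint_positions"]);print((-c["R"].T@c["t"]).round(3),c["R"].round(2).tolist(),c["fx"])
E
```

```text
1.6 [ 0.43489012 -0.1851502   0.27399249] [9.99999866e-01 3.77177124e-04 2.62234333e-04 2.37029671e-04] [-5.28819500e-01  2.15467371e-01  1.61587541e+00 -1.49514226e-04
  1.30955783e+00  1.04126104e+00]
[ 0.517 -0.186  0.445] [[0.0, -1.0, 0.0], [-0.96, -0.0, 0.29], [-0.29, -0.0, -0.96]] 352.7623824262962
```

View pics/w0.png

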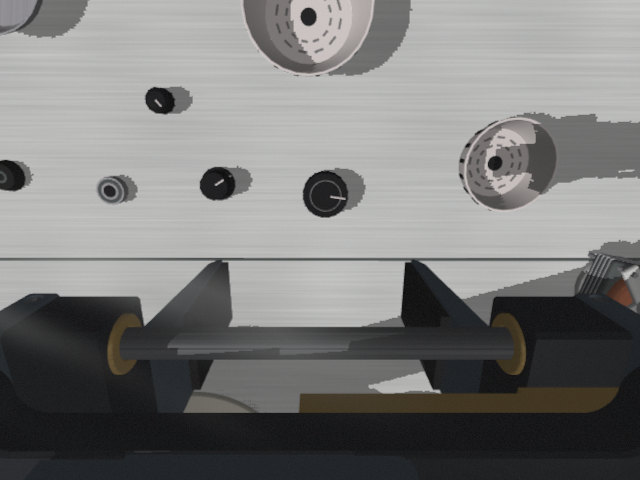

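Wrist view: large knob (326,194), medium knob (217,184), small knob (160,100), bearing (112,190), medium shroud (308,16) and small shroud (505,163). I'll move to a second wrist position and measure from both.

>>> {"method": "carry_out", "body": {"commands": [[1,1,-1,0,0,0,0],[1,1,-1,0,0,0,0],[1,0.5,-1,0,0,0,0],[1,0,-0.5,0,0,0,0],[1,0,0,0,0,0,0],[1,0,0,0,0,0,0]]}}

```text
clock: 2.25
tool_pos: [0.5253, -0.0553, 0.273]
tcp_rot: [1.0, -0.0, -0.001, 0.0]
contact_force: [-0.6, -0.5, 1.1]
width: 0.0915
grasp_force: 0.0
```

```bash
cat > m.py <<'E'
from w import *
est=dict(knob_large=(.440,-.196,.0275,.024),knob_medium=(.451,-.062,.017,.026),knob_small=(.547,-.003,.014,.024),bearing=(.442,.07,.0175,.011),foot=(.461,.199,.016,.013),
 sh_large=(.467,.417,.08,.055),sh_medium=(.637,-.176,.066,.048),sh_small=(.479,-.404,.053,.042),dish=(.669,.152,.06,.032))
def meas(c,tag,names=est):
    W=cloud(c);V,U=np.mgrid[0:480,0:640]
    for o in names:
        x,y,R,h=est[o]
        m=(np.hypot(W[...,0]-x,W[...,1]-y)<R+.02)&(W[...,2]>.006)&(W[...,2]<.075)&(c["range_z"]>0)
        if tag[0]=="w": m&=V<250
        if m.sum()<30: continue
        P=W[m];top=np.percentile(P[:,2],95);k=m&(abs(W[...,2]-top)<.004);q=W[k]
        edge=U[k].min()<2 or V[k].min()<2
        f=circ(q,R) if R>.04 else [*((q.max(0)+q.min(0))/2)[:2],np.ptp(q[:,:2],axis=0).mean()/2]
        # ray of the top's image outline centre onto plane z=top (colour/contour check)
        (cu,cv_),_,_=cv2.minAreaRect(np.argwhere(k)[:,::-1].astype(np.float32)) if R<.04 else ((0,0),0,0)
        a,d=ray(c,(cu,cv_));g=a+d*(h-a[2])/d[2]
        print(o,tag,"z",top.round(4),"c,r",np.round(f,4),"ray",g[:2].round(4) if R<.04 else "","EDGE" if edge else "")
E
python3 - <<'E'
from m import *
s,c1=wrist("w1");print(s["clock"],s["tool_pos"])
c0=dict(np.load("w0.npz"))
meas(c0,"w0");meas(c1,"w1")
for n in("scene","side"): meas(dict(np.load(n+"0.npz")),n,[k for k in est if k[0]!='k'])
# two-view triangulation of dark-knob colour blobs
def blob(c,o):
    x,y,R,h=est[o];p=c["R"]@[x,y,h]+c["t"];u,v=c["fx"]*p[0]/p[2]+c["cx"],c["fy"]*p[1]/p[2]+c["cy"]
    if not(20<u<620 and 20<v<240): return None
    m=(c["image"].max(2)<70).astype(np.uint8);k,l,st,ce=cv2.connectedComponentsWithStats(m)
    i=[j for j in range(1,k) if st[j,4]>80];j=min(i,key=lambda j:np.hypot(*(ce[j]-(u,v))));return ce[j]
for o in("knob_large","knob_medium","knob_small"):
    b=[blob(c,o) for c in(c0,c1)]
    if b[1] is None: print(o,"none");continue
    (a,d),(e,f)=ray(c0,b[0]),ray(c1,b[1])
    k=np.linalg.lstsq(np.c_[d,-f],e-a,rcond=None)[0];print(o,"blob tri",((a+d*k[0]+e+f*k[1])/2).round(4),"gap",np.linalg.norm(a+d*k[0]-e-f*k[1]).round(4))
E
```

```text
2.25 [ 0.52531749 -0.05534302  0.2730215 ]
knob_large w0 z 0.0263 c,r [ 0.4399 -0.1972  0.0268] ray [ 0.4406 -0.1971] 
knob_medium w0 z 0.0274 c,r [ 0.4513 -0.064   0.0166] ray [ 0.4516 -0.0643] 
knob_small w0 z 0.0247 c,r [ 0.5477 -0.0075  0.0125] ray [ 0.5473 -0.0085] 
bearing w0 z 0.0129 c,r [0.4434 0.068  0.0171] ray [0.4436 0.0673] 
foot w0 z 0.0144 c,r [0.4601 0.1911 0.0133] ray [0.4604 0.188 ] EDGE
sh_medium w0 z 0.0485 c,r [ 0.6345 -0.1778  0.0634] ray  EDGE
sh_small w0 z 0.0429 c,r [ 0.477  -0.4051  0.0509] ray  
dish w0 z 0.0319 c,r [0.6687 0.1494 0.0572] ray  EDGE
knob_large w1 z 0.0252 c,r [ 0.4641 -0.1973  0.0101] ray [ 0.4646 -0.1965] 
knob_medium w1 z 0.027 c,r [ 0.4655 -0.0639  0.0079] ray [ 0.466  -0.0638] 
knob_small w1 z 0.0249 c,r [ 0.5477 -0.0068  0.0125] ray [ 0.5483 -0.0071] 
bearing w1 z 0.0126 c,r [0.4589 0.0674 0.0056] ray [0.4596 0.0674] 
foot w1 z 0.0147 c,r [0.4675 0.1962 0.0132] ray [0.4678 0.1946] 
sh_medium w1 z 0.0486 c,r [ 0.6351 -0.1774  0.0635] ray  
sh_small w1 z 0.0425 c,r [ 0.4778 -0.4045  0.0504] ray  
dish w1 z 0.0317 c,r [0.6697 0.1499 0.0576] ray  
bearing scene z 0.0152 c,r [0.4443 0.0692 0.0185] ray [0.4436 0.0676] 
foot scene z 0.0167 c,r [0.4639 0.1988 0.0164] ray [0.463  0.1989] 
sh_large scene z 0.0563 c,r [0.4668 0.417  0.0775] ray  
sh_medium scene z 0.0499 c,r [ 0.6369 -0.1764  0.0637] ray  
sh_small scene z 0.0447 c,r [ 0.4795 -0.4039  0.0508] ray  
dish scene z 0.0337 c,r [0.6719 0.1515 0.0578] ray  
bearing side z 0.0131 c,r [0.4404 0.0711 0.0173] ray [0.4409 0.0713] 
foot side z 0.015 c,r [0.4584 0.199  0.0162] ray [0.4578 0.2   ] 
sh_large side z 0.0547 c,r [0.462  0.4176 0.0775] ray  
sh_medium side z 0.048 c,r [ 0.632  -0.1759  0.0637] ray  
sh_small side z 0.0422 c,r [ 0.4737 -0.4032  0.0509] ray  
dish side z 0.0313 c,r [0.6669 0.152  0.0576] ray  
knob_large none
knob_medium none
knob_small blob tri [ 0.5484 -0.0064  0.0108] gap 0.0002
```

>>> {"method": "carry_out", "body": {"commands": [[1,-0.53,0.885,0.5,0,0,0],[1,-0.53,0.885,0.5,0,0,0],[1,-0.53,0.885,0.5,0,0,0],[1,-0.53,0.885,0.5,0,0,0],[1,0,0,1,0,0,0],[1,0,0,1,0,0,0],[1,0,0,1,0,0,0],[1,0,0,0.6,0,0,0],[1,0,0,0,0,0,0],[1,0,0,0,0,0,0]]}}

```text
clock: 3.3
tool_pos: [0.4403, -0.197, 0.0503]
tcp_rot: [1.0, -0.001, -0.0, -0.0]
contact_force: [0.2, -0.9, 0.0]
width: 0.0914
grasp_force: 0.0
```

>>> {"method": "carry_out", "body": {"commands": [[1,0,0,0.5,0,0,0],[1,0,0,0.4,0,0,0],[1,0,0,0.23,0,0,0],[1,0,0,0,0,0,0],[0.4,0,0,0,0,0,0],[0.4,0,0,0,0,0,0],[0.4,0,0,0,0,0,0],[0.4,0,0,0,0,0,0],[0.4,0,0,0,0,0,0],[0.4,0,0,0,0,0,0]], "squeeze": 15}}

```text
clock: 4.3
tool_pos: [0.4408, -0.1963, 0.0049]
tcp_rot: [1.0, -0.0, 0.0, 0.0]
contact_force: [-0.6, -0.4, 5.4]
width: 0.0545
grasp_force: 15.0
```

>>> {"method": "carry_out", "body": {"commands": [[0.4,0,0,-0.3,0,0,0],[0.4,0,0,-0.7,0,0,0],[0.4,0,0,-1,0,0,0],[0.4,0,0,-1,0,0,0],[0.4,0.036,-0.5,0,0,0,0],[0.4,0.036,-1,0,0,0,0],[0.4,0.036,-1,0,0,0,0],[0.4,0.036,-1,0,0,0,0],[0.4,0.036,-1,0,0,0,0],[0.4,0.036,-1,0,0,0,0]]}}

```text
clock: 5.3
tool_pos: [0.4491, 0.0254, 0.1255]
tcp_rot: [1.0, -0.0, 0.0, 0.0]
contact_force: [0.5, -0.4, -1.2]
width: 0.0545
grasp_force: 15.0
```

>>> {"method": "carry_out", "body": {"commands": [[0.4,0.036,-1,0,0,0,0],[0.4,0.036,-1,0,0,0,0],[0.4,0.036,-1,0,0,0,0],[0.4,0.036,-1,0,0,0,0],[0.4,0.036,-1,0,0,0,0],[0.4,0,0,0,0,0,0],[0.4,0,0,0,0,0,0]]}}

```text
clock: 6.0
tool_pos: [0.4562, 0.2244, 0.1252]
tcp_rot: [1.0, 0.001, -0.0, 0.0]
contact_force: [-0.4, -1.5, 0.3]
width: 0.0546
grasp_force: 15.0
```

```bash
python3 - <<'E'
from m import *
s,c=wrist("w2");print(s["clock"],s["tool_pos"],s["width"],s["contact_force"])
W=cloud(c);V=np.mgrid[0:480,0:640][0];m=(W[...,2]>.045)&(W[...,2]<.06)&(np.hypot(W[...,0]-.464,W[...,1]-.417)<.1)&(V<330)&(c["range_z"]>0)
print(m.sum(),circ(W[m],.08).round(4))
E
```

```text
6.0 [0.45622928 0.22436007 0.12516153] 0.05458873844195222 [-0.43244673 -1.54548744  0.33159665]
2184 [0.4656 0.4143 0.0759]
```

View pics/w2.png

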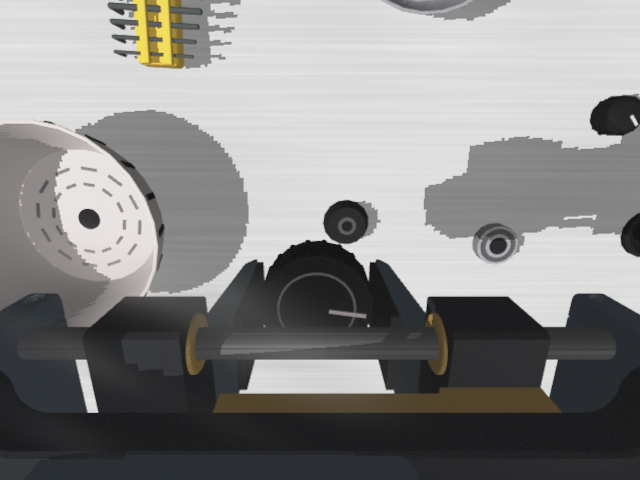

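The knob sits level in the grip (316,300) and the large shroud is ahead on the left, its floor hole at (88,219).

>>> {"method": "carry_out", "body": {"commands": [[0.4,0.044,-0.96,0,0,0,0],[0.4,0.044,-0.96,0,0,0,0],[0.4,0.044,-0.96,0,0,0,0],[0.4,0.044,-0.96,0,0,0,0],[0.4,0.044,-0.96,0,0,0,0],[0.4,0,0,0,0,0,0],[0.4,0,0,0,0,0,0]]}}

```text
clock: 6.75
tool_pos: [0.4656, 0.415, 0.1247]
tcp_rot: [1.0, -0.0, -0.0, 0.0]
contact_force: [-0.6, -0.1, 0.7]
width: 0.0542
grasp_force: 15.0
```

```bash
python3 - <<'E'
from m import *
s,c=wrist();print(s["tool_pos"])
W=cloud(c);V=np.mgrid[0:480,0:640][0];m=(W[...,2]>.045)&(W[...,2]<.06)&(np.hypot(W[...,0]-.464,W[...,1]-.417)<.1)&(V<230)&(c["range_z"]>0)
print(m.sum(),circ(W[m],.08).round(4))
c=dict(np.load("w2.npz"));a,d=ray(c,(88,219));print((a+d*(.004-a[2])/d[2]).round(4))
E
```

```text
[0.46564734 0.41495442 0.1246585 ]
2865 [0.4658 0.4166 0.0758]
[0.4642 0.4178 0.004 ]
```

>>> {"method": "carry_out", "body": {"commands": [[0.4,0,0,0.6,0,0,0],[0.4,0,0,0.8,0,0,0],[0.4,0,0,0.6,0,0,0],[0.4,0,0,0.4,0,0,0],[0.4,0,0,0.25,0,0,0],[0.4,0,0,0.12,0,0,0],[0.4,0,0,0.06,0,0,0],[0.4,0,0,0,0,0,0],[0.4,0,0,0,0,0,0]]}}

```text
clock: 7.7
tool_pos: [0.4658, 0.416, 0.0122]
tcp_rot: [1.0, -0.0, 0.0, -0.0]
contact_force: [-0.5, 0.1, 0.2]
width: 0.0545
grasp_force: 15.0
```

>>> {"method": "carry_out", "body": {"commands": [[0.4,0,0,0.03,0,0,0],[0.4,0,0,0.03,0,0,0],[0.4,0,0,0.02,0,0,0],[0.4,0,0,0,0,0,0],[0.4,0,0,0,0,0,0]]}}

```text
clock: 8.2
tool_pos: [0.4656, 0.4159, 0.0089]
tcp_rot: [1.0, -0.0, 0.0, -0.0]
contact_force: [-1.8, -1.4, 10.0]
width: 0.0546
grasp_force: 15.0
```

>>> {"method": "carry_out", "body": {"commands": [[0.62,0,0,-0.01,0,0,0],[0.66,0,0,0,0,0,0],[0.72,0,0,0,0,0,0],[0.72,0,0,0,0,0,0],[0.72,0,0,-0.3,0,0,0],[0.72,0,0,-0.5,0,0,0],[0.72,0,0,-1,0,0,0],[0.72,0,0,-1,0,0,0],[0.72,0,0,-0.6,0,0,0],[0.72,0,0,0,0,0,0]]}}

```text
clock: 9.2
tool_pos: [0.4671, 0.417, 0.1494]
tcp_rot: [1.0, -0.0, 0.003, -0.002]
contact_force: [-0.1, -0.1, -1.0]
width: 0.0654
grasp_force: 0.0
```

>>> {"method": "carry_out", "body": {"commands": [[0.72,0,1,-0.5,0,0,0],[0.72,0,1,-0.5,0,0,0],[0.72,0,1,-0.2,0,0,0],[0.72,0,0,0,0,0,0],[0.72,0,0,0,0,0,0]]}}

```text
clock: 9.7
tool_pos: [0.4655, 0.2952, 0.193]
tcp_rot: [1.0, -0.001, 0.0, -0.0]
contact_force: [-0.3, 0.5, 0.3]
width: 0.0656
grasp_force: 0.0
```

```bash
python3 - <<'E'
from m import *
s,c=wrist();print(s["tool_pos"])
c=r.read_camera("side");im=c["image"][280:480,150:400,::-1];cv2.imwrite("pics/s1.png",cv2.resize(im,None,fx=2.4,fy=2.4,interpolation=2))
W=cloud(c);m=(np.hypot(W[...,0]-.4635,W[...,1]-.417)<.045)&(W[...,2]>.02)
print(W[m].max(0),W[m].min(0))
E
```

```text
[0.46550376 0.29524381 0.19301779]
[0.49468296 0.44318027 0.59069179] [0.43202732 0.37208895 0.02004501]
```

View pics/s1.png

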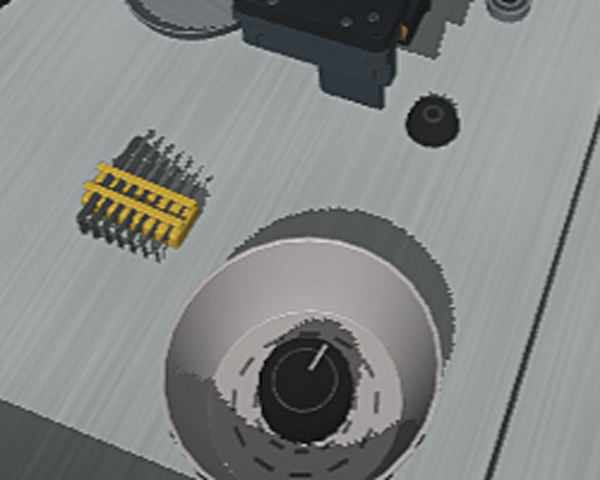

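The crop shows the large knob flat and face up, centred on the large shroud's floor at (305,385). Next is the medium knob.

>>> {"method": "carry_out", "body": {"commands": [[0.72,-0.039,0.997,0,0,0,0],[0.72,-0.039,0.997,0,0,0,0],[0.72,-0.039,0.997,0,0,0,0],[0.72,-0.039,0.997,0,0,0,0],[0.72,-0.039,0.997,0,0,0,0],[0.72,-0.039,0.997,0,0,0,0],[0.72,-0.039,0.997,0,0,0,0],[0.72,-0.039,0.997,0,0,0,0],[0.72,-0.039,0.997,0,0,0,0],[0.72,0,0,0.6,0,0,0]]}}

```text
clock: 10.8
tool_pos: [0.4536, -0.0666, 0.17]
tcp_rot: [1.0, -0.001, 0.002, 0.001]
contact_force: [0.7, 0.7, -0.7]
width: 0.0653
grasp_force: 0.0
```

>>> {"method": "carry_out", "body": {"commands": [[0.72,0,0,1,0,0,0],[0.72,0,0,1,0,0,0],[0.72,0,0,0.9,0,0,0],[0.72,0,0,0,0,0,0],[0.72,0,0,0,0,0,0]]}}

```text
clock: 11.3
tool_pos: [0.4514, -0.0625, 0.0528]
tcp_rot: [1.0, 0.0, -0.001, -0.0]
contact_force: [0.1, 0.1, 0.8]
width: 0.0658
grasp_force: 0.0
```

>>> {"method": "carry_out", "body": {"commands": [[0.72,0,0.04,0.5,0,0,0],[0.72,0,0,0.4,0,0,0],[0.72,0,0,0.2,0,0,0],[0.72,0,0,0,0,0,0],[0.2,0,0,0,0,0,0],[0.2,0,0,0,0,0,0],[0.2,0,0,0,0,0,0],[0.2,0,0,0,0,0,0],[0.2,0,0,0,0,0,0],[0.2,0,0,0,0,0,0]]}}

```text
clock: 12.3
tool_pos: [0.4515, -0.0648, 0.009]
tcp_rot: [1.0, -0.0, 0.0, 0.0]
contact_force: [-0.3, -0.0, 7.6]
width: 0.0336
grasp_force: 15.0
```

>>> {"method": "carry_out", "body": {"commands": [[0.2,0,0,-0.3,0,0,0],[0.2,0,0,-0.6,0,0,0],[0.2,0,0,-1,0,0,0],[0.2,0,0,-0.9,0,0,0],[0.2,0.765,0.467,0,0,0,0],[0.2,0.765,0.467,0,0,0,0],[0.2,0.765,0.467,0,0,0,0],[0.2,0.765,0.467,0,0,0,0],[0.2,0.765,0.467,0,0,0,0],[0.2,0.765,0.467,0,0,0,0]]}}

```text
clock: 13.3
tool_pos: [0.6358, -0.1776, 0.1205]
tcp_rot: [1.0, -0.0, -0.0, -0.0]
contact_force: [-0.1, -0.0, -0.4]
width: 0.0333
grasp_force: 15.0
```

>>> {"method": "carry_out", "body": {"commands": [[0.2,0,0,0,0,0,0],[0.2,0,0,0,0,0,0]]}}

```text
clock: 13.5
tool_pos: [0.6348, -0.177, 0.1201]
tcp_rot: [1.0, -0.0, -0.0, -0.0]
contact_force: [-0.8, 0.6, 0.0]
width: 0.0332
grasp_force: 15.0
```

```bash
python3 - <<'E'
from m import *
s,c=wrist("w3");print(s["tool_pos"])
W=cloud(c);V=np.mgrid[0:480,0:640][0];m=(W[...,2]>.04)&(W[...,2]<.053)&(np.hypot(W[...,0]-.635,W[...,1]+.177)<.085)&(V<230)&(c["range_z"]>0)
print(m.sum(),circ(W[m],.066).round(4))
E
```

```text
[ 0.63475944 -0.17699856  0.12010887]
1812 [ 0.6364 -0.1777  0.0624]
```

View pics/w3.png

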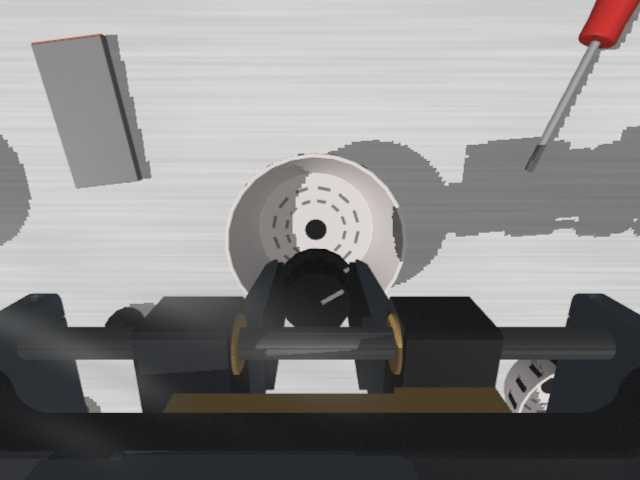

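The knob is level (316,290), over the medium shroud (316,230).

>>> {"method": "carry_out", "body": {"commands": [[0.2,0,0,0.6,0,0,0],[0.2,0,0,0.8,0,0,0],[0.2,0,0,0.6,0,0,0],[0.2,0,0,0.33,0,0,0],[0.2,0,0,0.2,0,0,0],[0.2,0,0,0.09,0,0,0],[0.2,0,0,0.03,0,0,0],[0.2,0,0,0.02,0,0,0],[0.2,0,0,0,0,0,0],[0.2,0,0,0,0,0,0]]}}

```text
clock: 14.55
tool_pos: [0.6352, -0.177, 0.0145]
tcp_rot: [1.0, -0.0, 0.0, 0.0]
contact_force: [-0.0, -0.3, -0.4]
width: 0.0336
grasp_force: 15.0
```

>>> {"method": "carry_out", "body": {"commands": [[0.2,0,0,0.025,0,0,0],[0.2,0,0,0.025,0,0,0],[0.2,0,0,0,0,0,0],[0.2,0,0,0,0,0,0]]}}

```text
clock: 14.95
tool_pos: [0.6352, -0.1769, 0.0127]
tcp_rot: [1.0, -0.0, 0.0, 0.0]
contact_force: [-2.3, 1.2, 11.6]
width: 0.0338
grasp_force: 15.0
```

>>> {"method": "carry_out", "body": {"commands": [[0.4,0,0,-0.01,0,0,0],[0.45,0,0,0,0,0,0],[0.5,0,0,0,0,0,0],[0.5,0,0,0,0,0,0],[0.5,0,0,-0.3,0,0,0],[0.5,0,0,-0.5,0,0,0],[0.5,0,0,-1,0,0,0],[0.5,0,0,-1,0,0,0],[0.5,0,0,-0.6,0,0,0],[0.5,0,0,0,0,0,0]]}}

```text
clock: 15.95
tool_pos: [0.6369, -0.1775, 0.1532]
tcp_rot: [1.0, -0.0, 0.003, 0.001]
contact_force: [-0.7, -0.5, -0.5]
width: 0.0455
grasp_force: 0.0
```

>>> {"method": "carry_out", "body": {"commands": [[0.5,-0.55,-0.75,0,0,0,0],[0.5,-0.55,-0.75,0,0,0,0],[0.5,-0.55,-0.75,0,0,0,0],[0.5,-0.35,-0.75,0,0,0,0],[0.5,-0.18,-1,0,0,0,0],[0.5,0,-0.25,0,0,0,0],[0.5,0,0,0,0,0,0],[0.5,0,0,0,0,0,0]]}}

```text
clock: 16.75
tool_pos: [0.5481, -0.0074, 0.1483]
tcp_rot: [1.0, 0.0, 0.0, 0.0]
contact_force: [-0.9, -0.2, -1.0]
width: 0.0455
grasp_force: 0.0
```

```bash
python3 - <<'E'
from m import *
s,c=wrist("w4");print(s["tool_pos"]);meas(c,"w4",["knob_small"])
c=r.read_camera("side");im=c["image"][120:300,220:470,::-1];cv2.imwrite("pics/s2.png",cv2.resize(im,None,fx=2.4,fy=2.4,interpolation=2))
E
```

```text
[ 0.54808246 -0.00738833  0.1483362 ]
knob_small w4 z 0.0247 c,r [ 0.5485 -0.0071  0.0128] ray [ 0.5493 -0.0068]
```

View pics/s2.png

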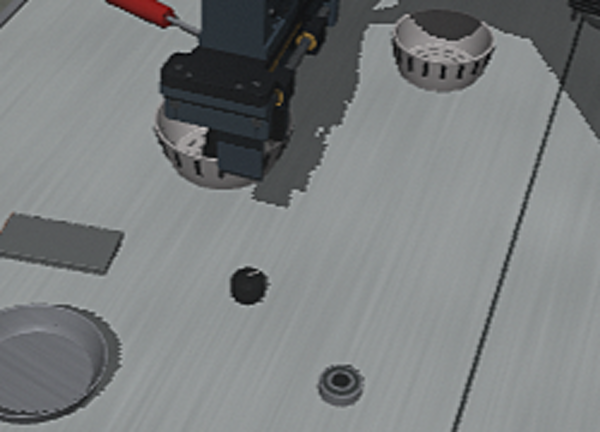

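The gripper hides the medium shroud in this view (220,150), so I'll check it later. The small knob (248,285) is next.

>>> {"method": "carry_out", "body": {"commands": [[0.5,0,0,1,0,0,0],[0.5,0,0,1,0,0,0],[0.5,0,0,0.8,0,0,0],[0.5,0,0,0.5,0,0,0],[0.5,0,0,0.2,0,0,0],[0.5,0,0,0,0,0,0],[0.5,0,0,0,0,0,0]]}}

```text
clock: 17.55
tool_pos: [0.5484, -0.0073, 0.0091]
tcp_rot: [1.0, -0.0, 0.001, 0.0]
contact_force: [0.8, 0.0, -0.9]
width: 0.0454
grasp_force: 0.0
```

>>> {"method": "carry_out", "body": {"commands": [[0.5,0,0,0.1,0,0,0],[0.5,0,0,0,0,0,0],[0.15,0,0,0,0,0,0],[0.15,0,0,0,0,0,0],[0.15,0,0,0,0,0,0],[0.15,0,0,0,0,0,0],[0.15,0,0,0,0,0,0]], "squeeze": 10}}

```text
clock: 18.25
tool_pos: [0.5479, -0.0068, 0.0045]
tcp_rot: [1.0, -0.0, 0.0, 0.0]
contact_force: [-1.2, -0.5, 6.1]
width: 0.0281
grasp_force: 10.0
```

>>> {"method": "carry_out", "body": {"commands": [[0.15,0,0,-0.3,0,0,0],[0.15,0,0,-0.7,0,0,0],[0.15,0,0,-1,0,0,0],[0.15,0,0,-0.9,0,0,0],[0.15,-0.16,0.904,0,0,0,0],[0.15,-0.16,0.904,0,0,0,0],[0.15,-0.16,0.904,0,0,0,0],[0.15,-0.16,0.904,0,0,0,0],[0.15,-0.16,0.904,0,0,0,0],[0.15,-0.16,0.904,0,0,0,0]]}}

```text
clock: 19.25
tool_pos: [0.5088, -0.2252, 0.1211]
tcp_rot: [1.0, -0.0, 0.0, 0.0]
contact_force: [1.4, 0.5, 0.4]
width: 0.0273
grasp_force: 10.0
```

>>> {"method": "carry_out", "body": {"commands": [[0.15,-0.16,0.904,0,0,0,0],[0.15,-0.16,0.904,0,0,0,0],[0.15,-0.16,0.904,0,0,0,0],[0.15,-0.16,0.904,0,0,0,0],[0.15,-0.16,0.904,0,0,0,0],[0.15,0,0,0,0,0,0],[0.15,0,0,0,0,0,0]]}}

```text
clock: 19.95
tool_pos: [0.4768, -0.4049, 0.1207]
tcp_rot: [1.0, -0.001, 0.0, -0.0]
contact_force: [-0.4, 0.1, -0.5]
width: 0.0278
grasp_force: 10.0
```

```bash
python3 - <<'E'
from m import *
s,c=wrist("w5");print(s["tool_pos"])
W=cloud(c);V=np.mgrid[0:480,0:640][0];m=(W[...,2]>.035)&(W[...,2]<.047)&(np.hypot(W[...,0]-.4775,W[...,1]+.4045)<.07)&(V<230)&(c["range_z"]>0)
print(m.sum(),circ(W[m],.053).round(4))
c=r.read_camera("side");im=c["image"][120:300,220:470,::-1];cv2.imwrite("pics/s3.png",np.hstack([cv2.resize(im,None,fx=1.6,fy=1.6,interpolation=2),cv2.resize(cv2.imread("pics/w5.png"),(384,288))]))
E
```

```text
[ 0.47679028 -0.40494231  0.12069618]
1086 [ 0.4785 -0.4057  0.0499]
```

View pics/s3.png

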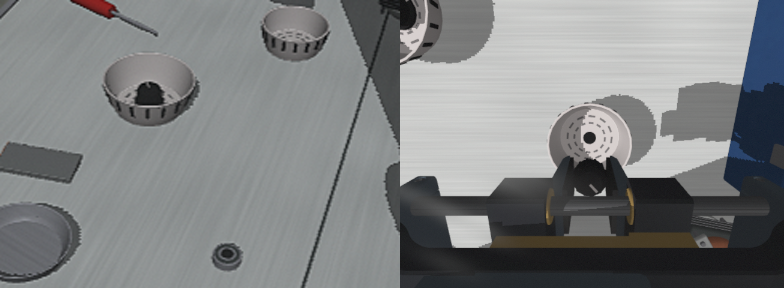

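The left half shows the medium knob upright in its shroud (150,93). On the right the small knob is level (590,180), over the small shroud (590,137).

>>> {"method": "carry_out", "body": {"commands": [[0.15,0,0,0.6,0,0,0],[0.15,0,0,0.8,0,0,0],[0.15,0,0,0.6,0,0,0],[0.15,0,0,0.42,0,0,0],[0.15,0,0,0.2,0,0,0],[0.15,0,0,0.09,0,0,0],[0.15,0,0,0.03,0,0,0],[0.15,0,0,0.02,0,0,0],[0.15,0,0,0,0,0,0],[0.15,0,0,0,0,0,0]]}}

```text
clock: 21.05
tool_pos: [0.4775, -0.4048, 0.0105]
tcp_rot: [1.0, -0.0, 0.0, 0.0]
contact_force: [0.0, 0.3, 0.3]
width: 0.0277
grasp_force: 10.0
```

>>> {"method": "carry_out", "body": {"commands": [[0.15,0,0,0.02,0,0,0],[0.15,0,0,0.02,0,0,0],[0.15,0,0,0,0,0,0],[0.15,0,0,0,0,0,0]]}}

```text
clock: 21.45
tool_pos: [0.4773, -0.4047, 0.0085]
tcp_rot: [1.0, -0.0, 0.0, 0.0]
contact_force: [-0.1, 0.8, 5.8]
width: 0.0274
grasp_force: 10.0
```

>>> {"method": "carry_out", "body": {"commands": [[0.33,0,0,-0.01,0,0,0],[0.38,0,0,0,0,0,0],[0.42,0,0,0,0,0,0],[0.42,0,0,0,0,0,0],[0.42,0,0,-0.3,0,0,0],[0.42,0,0,-0.5,0,0,0],[0.42,0,0,-1,0,0,0],[0.42,0,0,-1,0,0,0],[0.42,0,0,-0.6,0,0,0],[0.6,0,0,0,0,0,0]]}}

```text
clock: 22.45
tool_pos: [0.4787, -0.406, 0.1494]
tcp_rot: [1.0, -0.0, 0.002, 0.002]
contact_force: [0.7, 0.0, 0.2]
width: 0.0438
grasp_force: 0.0
```

>>> {"method": "carry_out", "body": {"commands": [[0.6,-0.07,-0.984,0,0,0,0],[0.6,-0.07,-0.984,0,0,0,0],[0.6,-0.07,-0.984,0,0,0,0],[0.6,-0.07,-0.984,0,0,0,0],[0.6,-0.07,-0.984,0,0,0,0],[0.6,-0.07,-0.984,0,0,0,0],[0.6,-0.07,-0.984,0,0,0,0],[0.6,-0.07,-0.984,0,0,0,0],[0.6,-0.07,-0.984,0,0,0,0],[0.6,-0.07,-0.984,0,0,0,0]]}}

```text
clock: 23.45
tool_pos: [0.4487, -0.0094, 0.1448]
tcp_rot: [1.0, -0.0, -0.0, -0.0]
contact_force: [1.1, -0.3, 1.0]
width: 0.0547
grasp_force: 0.0
```

>>> {"method": "carry_out", "body": {"commands": [[0.6,-0.07,-0.984,0,0,0,0],[0.6,-0.07,-0.984,0,0,0,0],[0.6,0,0,0,0,0,0],[0.6,0,0,0,0,0,0]]}}

```text
clock: 23.85
tool_pos: [0.4434, 0.0684, 0.1447]
tcp_rot: [1.0, 0.001, -0.0, 0.0]
contact_force: [0.2, -0.4, 0.8]
width: 0.0545
grasp_force: 0.0
```

```bash
python3 - <<'E'
from m import *
s,c=wrist("w6");print(s["tool_pos"],s["width"]);meas(c,"w6",["bearing","dish"])
m=cloud(c);k=(np.hypot(m[...,0]-.4435,m[...,1]-.068)<.03)&(m[...,2]>.006)&(m[...,2]<.03);print(np.argwhere(k).max(0) if k.any() else 0, m[k].min(0),m[k].max(0))
E
```

```text
[0.44344746 0.06836835 0.14474045] 0.05452101489468988
bearing w6 z 0.0131 c,r [0.4434 0.0692 0.0171] ray [0.444  0.0687] 
dish w6 z 0.0331 c,r [0.7854 0.1509 0.1742] ray  EDGE
[243 333] [0.42625941 0.05210396 0.00608942] [0.46082945 0.08616244 0.01409817]
```

>>> {"method": "carry_out", "body": {"commands": [[0.6,0,0,1,0,0,0],[0.6,0,0,1,0,0,0],[0.6,0,0,0.8,0,0,0],[0.6,0,0,0.4,0,0,0],[0.6,0,0,0.2,0,0,0],[0.6,0,0,0,0,0,0],[0.6,0,0,0,0,0,0]]}}

```text
clock: 24.6
tool_pos: [0.4442, 0.0673, 0.0093]
tcp_rot: [1.0, -0.001, 0.0, 0.0]
contact_force: [-0.4, -0.3, 0.2]
width: 0.0546
grasp_force: 0.0
```

>>> {"method": "carry_out", "body": {"commands": [[0.6,0,0,0.1,0,0,0],[0.6,0,0,0.04,0,0,0],[0.25,0,0,0,0,0,0],[0.25,0,0,0,0,0,0],[0.25,0,0,0,0,0,0],[0.25,0,0,0,0,0,0],[0.25,0,0,0,0,0,0]], "squeeze": 15}}

```text
clock: 25.3
tool_pos: [0.4438, 0.0678, 0.0032]
tcp_rot: [1.0, -0.0, 0.0, -0.0]
contact_force: [0.1, 0.5, 3.8]
width: 0.0339
grasp_force: 15.0
```

>>> {"method": "carry_out", "body": {"commands": [[0.25,0,0,-0.3,0,0,0],[0.25,0,0,-0.6,0,0,0],[0.25,0,0,-1,0,0,0],[0.25,0,0,-1,0,0,0],[0.25,0.94,-0.342,0,0,0,0],[0.25,0.94,-0.342,0,0,0,0],[0.25,0.94,-0.342,0,0,0,0],[0.25,0.94,-0.342,0,0,0,0],[0.25,0.94,-0.342,0,0,0,0],[0.25,0.94,-0.342,0,0,0,0]]}}

```text
clock: 26.3
tool_pos: [0.6705, 0.1504, 0.1189]
tcp_rot: [1.0, -0.0, -0.0, 0.0]
contact_force: [-0.3, -0.8, -0.5]
width: 0.0339
grasp_force: 15.0
```

>>> {"method": "carry_out", "body": {"commands": [[0.25,0,0,0,0,0,0],[0.25,0,0,0,0,0,0]]}}

```text
clock: 26.5
tool_pos: [0.6692, 0.1499, 0.1183]
tcp_rot: [1.0, 0.0, -0.001, 0.0]
contact_force: [-0.3, 0.3, -1.0]
width: 0.0342
grasp_force: 15.0
```

```bash
python3 - <<'E'
from m import *
s,c=wrist("w7");print(s["tool_pos"])
W=cloud(c);V=np.mgrid[0:480,0:640][0];D=np.hypot(W[...,0]-.669,W[...,1]-.150);m=(W[...,2]>.028)&(W[...,2]<.037)&(D<.08)&(V<230)&(c["range_z"]>0)
print(m.sum(),circ(W[m],.06).round(4),"floor",np.median(W[(D<.04)&(V<220)&(W[...,2]<.025)][:,2]))
E
```

```text
[0.66924552 0.14993763 0.11829197]
1163 [0.6707 0.1508 0.0572] floor 0.013294031838571122
```

View pics/w7.png

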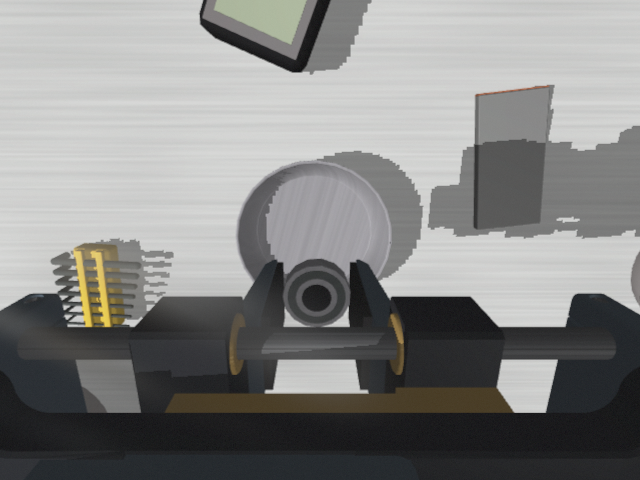

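The bearing is held level (316,297), over the dish (314,230).

>>> {"method": "carry_out", "body": {"commands": [[0.25,0,0,0.6,0,0,0],[0.25,0,0,0.8,0,0,0],[0.25,0,0,0.5,0,0,0],[0.25,0,0,0.28,0,0,0],[0.25,0,0,0.18,0,0,0],[0.25,0,0,0.09,0,0,0],[0.25,0,0,0.03,0,0,0],[0.25,0,0,0.02,0,0,0],[0.25,0,0,0,0,0,0],[0.25,0,0,0,0,0,0]]}}

```text
clock: 27.55
tool_pos: [0.6696, 0.1498, 0.0196]
tcp_rot: [1.0, -0.0, 0.0, -0.0]
contact_force: [-0.7, -1.5, -1.0]
width: 0.0342
grasp_force: 15.0
```

>>> {"method": "carry_out", "body": {"commands": [[0.25,0,0,0.02,0,0,0],[0.25,0,0,0.025,0,0,0],[0.25,0,0,0,0,0,0],[0.25,0,0,0,0,0,0]]}}

```text
clock: 27.95
tool_pos: [0.6694, 0.1498, 0.0173]
tcp_rot: [1.0, -0.0, -0.0, 0.0]
contact_force: [0.1, 0.0, -0.4]
width: 0.0342
grasp_force: 15.0
```

>>> {"method": "carry_out", "body": {"commands": [[0.25,0,0,0.015,0,0,0],[0.25,0,0,0.015,0,0,0],[0.25,0,0,0,0,0,0],[0.25,0,0,0,0,0,0]]}}

```text
clock: 28.35
tool_pos: [0.6695, 0.1498, 0.0163]
tcp_rot: [1.0, -0.0, 0.0, -0.0]
contact_force: [-1.0, -0.7, 3.1]
width: 0.0343
grasp_force: 15.0
```

Contact. I'll release, lift and back away to look.

>>> {"method": "carry_out", "body": {"commands": [[0.4,0,0,0,0,0,0],[0.45,0,0,0,0,0,0],[0.5,0,0,0,0,0,0],[0.5,0,0,0,0,0,0],[0.5,0,0,-0.3,0,0,0],[0.5,0,0,-0.5,0,0,0],[0.5,0,0,-1,0,0,0],[0.5,0,0,-1,0,0,0],[0.5,0,0,-1,0,0,0],[0.5,-0.5,0,-1,0,0,0]]}}

```text
clock: 29.35
tool_pos: [0.6505, 0.1496, 0.2107]
tcp_rot: [1.0, -0.0, 0.001, -0.0]
contact_force: [0.1, -0.3, 0.2]
width: 0.0459
grasp_force: 0.0
```

>>> {"method": "carry_out", "body": {"commands": [[0.5,-1,0,0,0,0,0],[0.5,-1,0,0,0,0,0],[0.5,-1,0,0,0,0,0],[0.5,-1,0,0,0,0,0],[0.5,-1,0,0,0,0,0],[0.5,0,0,0,0,0,0],[0.5,0,0,0,0,0,0]]}}

```text
clock: 30.05
tool_pos: [0.4492, 0.15, 0.2092]
tcp_rot: [1.0, 0.0, 0.001, -0.0]
contact_force: [1.3, -0.4, -0.2]
width: 0.0452
grasp_force: 0.0
```

```bash
python3 - <<'E'
from m import *
print(r.state()["tool_pos"],r.state()["clock"])
c=r.read_camera("side");cv2.imwrite("pics/end.png",c["image"][:,:,::-1])
c=r.read_camera("side");meas(c,"side",["foot","sh_large","sh_medium","sh_small","dish"])
W=cloud(c)
for o,(x,y,z) in dict(kl=(.464,.417,.028),km=(.633,-.177,.03),ks=(.475,-.404,.028),b=(.667,.151,.024)).items():
    k=(np.hypot(W[...,0]-x,W[...,1]-y)<.035)&(W[...,2]>z-.004)&(W[...,2]<z+.012);print(o,np.percentile(W[k][:,2],[5,50,95]).round(4),k.sum())
E
```

```text
[0.44922354 0.14995754 0.20919441] 30.05
foot side z 0.0148 c,r [0.4579 0.1992 0.0163] ray [0.4583 0.1999] 
sh_large side z 0.0545 c,r [0.462  0.4176 0.0774] ray  
sh_medium side z 0.0475 c,r [ 0.6323 -0.1758  0.0635] ray  
sh_small side z 0.0418 c,r [ 0.4742 -0.4034  0.0509] ray  
dish side z 0.0313 c,r [0.6669 0.152  0.0576] ray  
kl [0.0257 0.028  0.03  ] 1194
km [0.027  0.0296 0.0322] 113
ks [0.0244 0.0274 0.0293] 48
b [0.0212 0.0239 0.026 ] 220
```

View pics/end.png

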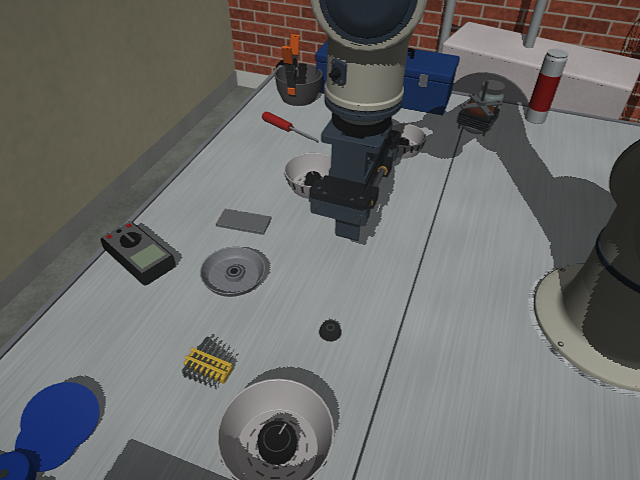

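The bearing lies flat in the dish (235,271) and the large knob is in its shroud (277,437). The shrouds, foot and holder haven't moved. The gripper blocks the small shroud, so I'll check it from the scene camera.

```bash
python3 - <<'E'
from m import *
c=r.read_camera("scene");im=c["image"][130:250,180:380,::-1];cv2.imwrite("pics/end2.png",cv2.resize(im,None,fx=4,fy=4,interpolation=2))
E
```

```text
(no output)
```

View pics/end2.png

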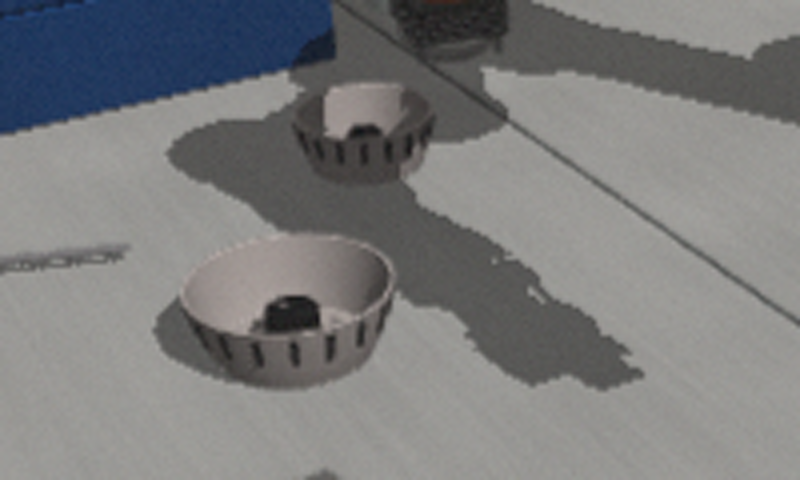

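The small knob (365,132) and medium knob (292,313) both stand upright in their shrouds.

```bash
python3 -c "
from bench import r
print(r.job_done())"
```

```text
the job is handed in; nothing more can be done
None
```

All three knobs are face up on the floors of their matching shrouds, the bearing lies flat in the dish, the final measurements showed the shrouds, dish and rubber foot where they started, the hex holder looked unmoved, and the job was handed in after about 30 s on the robot's clock.

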